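# Put the green napkin ring on its keeper and cap the rod

## Robot

A 6-joint arm with a two-finger parallel gripper is mounted at the origin on the work surface. World frame = base frame: x ahead of the robot, y to its left, z up, the work surface at z = 0. Lengths are in m, angles in rad, forces in N, time in s.
With the tool pointing down it reaches from about 0.325 to 0.75 m from the base axis. Payload 7.6 kg.
Tool frame: the origin (TCP) lies midway between the tips of the shut fingers; the grasp point (between the pads) lies 19 mm behind it; z points along the fingers, x is the direction in which the jaws open and shut, and the axes are right-handed (so a half turn about z gives the same grasp; the last joint's range is limited). The gripper opens to 85 mm and grips with 20 to 120 N. Pads are 22 mm wide; open, the fingers measure 114 mm over their backs; the gripper's body (76 mm by 85 mm) begins 54 mm behind the grasp point. The pads swing forward as they close: fully open they stand 13 mm farther back than shut.
Start: joints at [-1.238, 0.052, 1.401, -0, 1.689, -0.07], TCP at [0.206, -0.483, 0.197] pointing down, gripper open.
Joint ranges: [-2.9, 2.9], [-0.91, 2.17], [0.12, 2.37], [-1.06, 4.2], [0.26, 2.73], [-2.93, 2.93]. Speed limits (rad/s): [2.57, 2.57, 3.01, 3.14, 3.14, 3.14].

## Interface

Orientations are given as a unit quaternion [x, y, z, w].
In Python, from workcell import bot gives the robot as it stands.
- The arm moves only by the tool send_rows, never from a script. Its argument "steps" is a list of rows, each an object with "grip": the opening, from 0 (shut) to 1 (fully open); "translation": the shift along the world's x, y, z in cm, a list of three; "angular": the turn, a rotation vector about the world's x, y, z in rad, a list of three. A call has exactly 8 rows; each row is the pose to reach, as a shift and turn from the pose commanded when the call began; what a row does not reach only later rows make up. A row lasts 1/12 s, in which the tool goes at most 41.7 mm and 7.16 degrees, less where a joint would pass 70% of its speed; a pose out of reach is approached as far as the arm can. A call with a gripper value outside its range is refused whole. The fingers move at their own pace and stop on an object; "grip_force" is the grip in N (left out, the last holds). Time passes only in rows, so rows that repeat a pose let the fingers close, or fill a call up. It gives the time, the measured TCP pose, the force and the opening at its end, in the units of the state.
- bot.get_state(): the state, without advancing time (a new reading comes with each control period).
- bot.snapshot(name): name is "side" or "top" or "wrist"; returns a dict with "image" (400x640x3 uint8, blue, green, red), "fx", "fy", "cx", "cy" (pixels), "D" ([k1, k2, p1, p2, k3] as OpenCV has them; the pictures are not rectified), "cam_to_world" (4x4, takes a point from camera to world coordinates); the wrist camera has in their place "T_tool_cam" (4x4, takes a point from camera to tool coordinates, whose origin is the TCP and whose axes are the tool frame's). Camera axes: x right, y down, z forward; pixel columns grow to the right and rows downward; lengths in m; the calibration is good to about 2 mm. A picture is of the moment at which its call begins: read the wrist's pose just before it. There is no depth.
- bot.sign_off(): hands the job in, once; it reports no verdict.
Trained networks look in the newest picture that a camera, given by its name, has taken for a name from the list of things; names that differ only in an ending like _2 or _b are one class to them, and where a whole thing is asked for, a point or a joint stands for the part that bears it (a point fixed in the world has none). Each returns a list of dicts, best first, with "p" (0 to 1); they miss things now and then, are a little off and sometimes report something else, mostly with a low value. They report only what shows in the picture. A call takes as long as a camera call.
- bot.find_in(camera, name): "pixel" ([column, row] in pixels, amid what is visible of it).
- bot.tip_of(camera, name): "pixel" ([column, row] in pixels: a listed point, or the origin of a listed thing).
The state is a dict: "time_s": time; "joints": joint angles; "qvel": joint speeds; "joint_efforts": joint torques, N m; "eef_pos": TCP position; "ee_rot": TCP orientation; "force": force on the tool from outside, world axes, zero at the start; "torque": the same for the moment, N m; "width": opening from 0.0 (shut) to 1.0 (fully open).
Only numpy, scipy, OpenCV 4.12 (cv2) and the standard library are available. Lean on these libraries where they do the work, as an engineer would, in place of code of your own. Each camera call takes 0.05 s, during which the arm holds its last target. There are 200 camera calls.

## Task

Lunch is over: thread the green napkin ring onto the horizontal rod of the wooden ring keeper, then fit the blue end cap over the rod's free end, pushed fully home so that the ring cannot slide off. Let both hang on the rod, let go of them, and leave the orange ring standing where it is.

Things in the scene. Friction and masses are not known exactly. Their poses are not given: they have to be found in the camera images.
- rod_tip (a point): Centre of the free end of the keeper's level rod: dark wooden dowel, 18 mm thick, axis 115 mm above the bench, free for 110 mm from tip to post. Post 30 mm thick, 40 mm wide, top 20 mm above the axis; base board 15 mm high, 90 mm wide, from 15 mm inside the tip to 25 mm past the post. Fixed. x axis: along the rod from tip to post (threading direction, roughly world +y); z up.
- green_ring: Green plastic napkin ring: eight-sided tube standing on a flat side, hole level; 56 mm across flats, 8-sided hole 40 mm across flats, 28 mm long, about 35 g. Origin: on the hole's axis, halfway along (28 mm above the bench). x along the hole, z up; upright flats to grip across at y = +-28 mm, 23 mm high. Hanging on the rod, its origin is 11 mm below the rod's axis.
- cap: Blue plastic end cap: eight-sided cup lying on a flat side; 50 mm across flats, 50 mm long, hole 38 mm across flats, 42 mm deep, about 40 g. Origin: on the axis, halfway along (25 mm above the bench). x from closed end to open mouth (faces the keeper), z up; grip flats at y = +-25 mm, 21 mm high. Home: rod tip at x = -17 mm. Hangs 10 mm below the rod's axis; tips off if under 28 mm deep.
- orange_ring: Orange plastic napkin ring, the same shape, size and axes as the green one; not to be used. Origin on the hole's axis, halfway along.

How it is judged:
On the way:
1. the green ring is threaded on the rod, before the cap is on (x of green_ring in the frame of rod_tip between 0.01 and 0.105 m and y of green_ring in the frame of rod_tip between -0.016 and 0.016 m and z of green_ring in the frame of rod_tip between -0.018 and 0.018 m and distance between cap and rod_tip above 0.035 m), for 0.2 s.
At the end, for the whole second after the job is handed in: Green ring at rest on the rod, centre 40 to 105 mm from the tip; blue cap at rest on the free end, tip within 12 mm of its closed end's inside, axis within 20 degrees; both centres within 16 mm sideways and 0 to 18 mm below the rod axis, released; orange ring upright, within 20 mm (x of green_ring in the frame of rod_tip between 0.04 and 0.105 m and y of green_ring in the frame of rod_tip between -0.016 and 0.016 m and z of green_ring in the frame of rod_tip between -0.018 and 0 m and x of cap in the frame of rod_tip between 0.005 and 0.022 m and y of cap in the frame of rod_tip between -0.016 and 0.016 m and z of cap in the frame of rod_tip between -0.018 and 0 m and angle between the x axis of cap and the x axis of rod_tip, either way round below 0.35 rad and linear speed of each of green_ring, cap below 0.02 m/s and distance of orange_ring from where it was at the start of the episode below 0.02 m and angle between orange_ring's own z axis and vertical below 0.3 rad); the robot touches nothing.
It fails at once if the orange ring is moved by more than 30 mm (distance of orange_ring from where it was at the start of the episode above 0.03 m).
It also fails if it takes over 61 s, if anything falls off the work surface, if the arm or the gripper's body presses on something with over 40 N, if the wrist force passes 120 N, or if a joint passes its speed limit or range.

## Working session

There is one attempt and no reset: what is moved stays moved. The work goes in short steps, Python scripts to look and compute and a tool call to move; the robot and the scene stay as the last step left them, time stands still between calls to the robot, and variables do not carry over. Pictures are saved under pics/ and viewed, about 8 in all and at most 12, crops included, and the job is handed in when it is done.

Besides the shell and the picture viewer there is one more tool, called in YAML: its name, and indented under it one key for each argument. send_rows: Moves the arm, as the interface text tells. Its arguments: {"type":"object","properties":{"steps":{"type":"array"},"grip_force":{"type":"number"}},"required":["steps"]}

```bash
mkdir -p pics; cat > h.py <<'E'
from workcell import bot
import numpy as np, cv2
from scipy.spatial.transform import Rotation as R
def snap(cam,fn=None):
    st=bot.get_state(); s=bot.snapshot(cam)
    if cam=="wrist":
        T=np.eye(4);T[:3,:3]=R.from_quat(st["ee_rot"]).as_matrix();T[:3,3]=st["eef_pos"]
        s["cam_to_world"]=T@np.array(s["T_tool_cam"])
    s["K"]=np.array([[s["fx"],0,s["cx"]],[0,s["fy"],s["cy"]],[0,0,1.]])
    if fn: cv2.imwrite("pics/"+fn,s["image"])
    return s
def ray(s,px):
    u=cv2.undistortPoints(np.array([[px]],float),s["K"],np.array(s["D"],float))[0,0]
    T=np.array(s["cam_to_world"]); d=T[:3,:3]@[u[0],u[1],1]; return T[:3,3],d/np.linalg.norm(d)
def onz(s,px,z):
    o,d=ray(s,px); return o+d*(z-o[2])/d[2]
def tri(rs):
    A=0;b=0
    for o,d in rs:
        P=np.eye(3)-np.outer(d,d);A=A+P;b=b+P@o
    p=np.linalg.solve(A,b); return p,[np.linalg.norm((np.eye(3)-np.outer(d,d))@(p-o)) for o,d in rs]
def proj(s,p):
    T=np.linalg.inv(s["cam_to_world"]); rv=cv2.Rodrigues(T[:3,:3])[0]
    return cv2.projectPoints(np.array(p,float).reshape(-1,1,3),rv,T[:3,3],s["K"],np.array(s["D"],float))[0][:,0]
E
python3 - <<'E'
from h import *
S={c:snap(c,c+"0.png") for c in("side","top")}
Z=dict(rod_tip=.115,green_ring=.028,cap=.025,orange_ring=.028)
for n,z in Z.items():
    for c in S:
        for f in("tip_of","find_in"):
            for r in getattr(bot,f)(c,n)[:2]: print(n,c,f,np.round(r["pixel"],1),round(r["p"],2),np.round(onz(S[c],r["pixel"],z),4))
for c in S: print(c,np.round(S[c]["cam_to_world"],3).tolist())
print(bot.get_state())
cv2.imwrite("pics/both.png",cv2.resize(np.vstack([S["side"]["image"],S["top"]["image"]]),(480,600)))
E
```

```text
rod_tip side tip_of [335.8 133.3] 0.89 [0.5628 0.0773 0.115 ]
rod_tip side find_in [327.3 137.6] 0.7 [0.5427 0.0659 0.115 ]
rod_tip top tip_of [221.8 178.4] 0.57 [0.5641 0.0857 0.115 ]
rod_tip top find_in [188.3 184. ] 0.76 [0.5556 0.1486 0.115 ]
green_ring side tip_of [313.3 220.3] 0.81 [ 0.4919 -0.0815  0.028 ]
green_ring side tip_of [302.4 272.9] 0.31 [ 0.4548 -0.2039  0.028 ]
green_ring side find_in [312.9 218.3] 0.87 [ 0.4918 -0.0762  0.028 ]
green_ring top tip_of [313.4 220.3] 0.92 [ 0.4877 -0.0765  0.028 ]
green_ring top find_in [312.6 217.6] 0.69 [ 0.4932 -0.075   0.028 ]
cap side tip_of [329.8 325.4] 0.83 [ 0.4876 -0.3146  0.025 ]
cap side find_in [331.7 325.7] 0.85 [ 0.4907 -0.3157  0.025 ]
cap top tip_of [431.5 215.8] 0.58 [ 0.4912 -0.3132  0.025 ]
cap top find_in [432.1 212.1] 0.76 [ 0.4986 -0.3148  0.025 ]
orange_ring side tip_of [303.7 274.8] 0.76 [ 0.4566 -0.2084  0.028 ]
orange_ring side find_in [301.  275.3] 0.67 [ 0.4516 -0.2087  0.028 ]
orange_ring top tip_of [377.5 235.5] 0.63 [ 0.4543 -0.204   0.028 ]
orange_ring top find_in [379.5 232.4] 0.92 [ 0.4604 -0.2082  0
[... 247 characters left out ...]
 1.0]]
{'time_s': 0.9, 'joints': array([-1.23829423e+00,  5.21749589e-02,  1.40068067e+00,  3.42626186e-05,
        1.68858251e+00, -7.03043879e-02]), 'qvel': array([ 4.82507730e-04,  1.10927335e-03, -5.52295426e-04,  3.33687077e-04,
        4.57801482e-04, -8.10891218e-05]), 'joint_efforts': array([ 7.45307193e-05, -3.81529927e+01, -3.60307252e+01, -5.43078602e-05,
        1.91732133e-04,  3.78543371e-05]), 'eef_pos': array([ 0.2058417 , -0.48300353,  0.19674622]), 'ee_rot': array([ 8.34267776e-01, -5.51359476e-01,  7.16559267e-05,  3.35204027e-05]), 'force': array([-0.42062229, -0.62092268, -0.0515367 ]), 'torque': array([ 0.06229029, -0.02948735, -0.01690902]), 'width': 1.003652426821943}
```

View pics/side0.png

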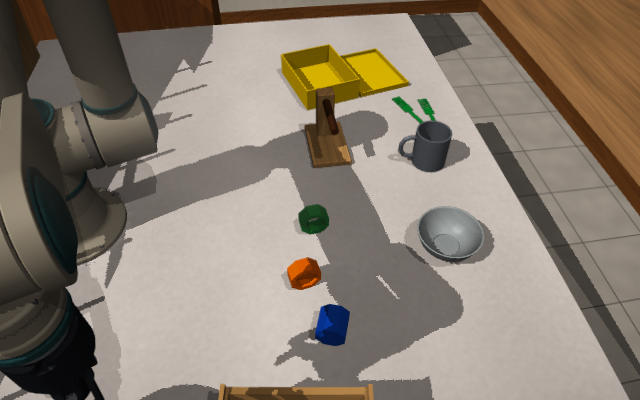

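View pics/top0.png

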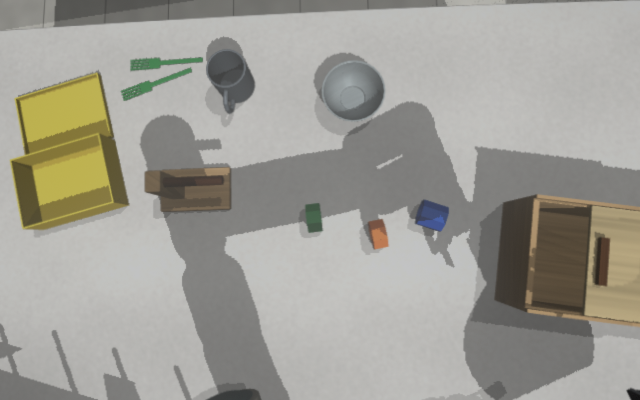

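Side view: keeper with rod tip at ~(336,133), green ring (313,219), orange (304,273), and blue cap (332,325) lying roughly in a line. The top view agrees: tip (222,178), green (313,218), orange (378,235), cap (432,215). I'll fit poses by silhouette.

```bash
cat > fit.py <<'E'
from h import *
from scipy.optimize import minimize
def octa(af,L):
    a=np.arange(8)*np.pi/4+np.pi/8; r=af/2/np.cos(np.pi/8)
    return np.array([[x,r*np.cos(t),r*np.sin(t)] for x in(-L/2,L/2) for t in a])
def box(x0,x1,y,z0,z1): return np.array([[x,s*y/2,z] for x in(x0,x1) for s in(-1,1) for z in(z0,z1)])
RING=([octa(.056,.028)],.028); CAP=([octa(.050,.050)],.025)
a=np.arange(12)*np.pi/6
KEEP=([np.array([[x,.009*np.cos(t),.009*np.sin(t)] for x in(0,.11) for t in a]),box(.11,.14,.04,-.1,.02),box(.015,.165,.09,-.115,-.1)],.115)
def place(P,q,z):
    c,s=np.cos(q[2]),np.sin(q[2]); return P@np.array([[c,-s,0],[s,c,0],[0,0,1]]).T+[q[0],q[1],z]
def render(s,model,q):
    m=np.zeros(s["image"].shape[:2],np.uint8)
    m=np.zeros((1600,2560),np.uint8)
    for P in model[0]:
        h=cv2.convexHull((proj(s,place(P,q,model[1]))*4+1.5).round().astype(np.int32)); cv2.fillConvexPoly(m,h,1)
    return cv2.resize(m.astype(np.float32),(640,400),interpolation=cv2.INTER_AREA)
def mask(s,name,c,rad=60):
    hsv=cv2.cvtColor(s["image"],cv2.COLOR_BGR2HSV); lo,hi,sm,vm={"green":(40,85,90,10),"blue":(105,130,120,20),"orange":(5,16,170,60),"wood":(3,22,70,10)}[name]
    m=((hsv[...,0]>=lo)&(hsv[...,0]<=hi)&(hsv[...,1]>=sm)&(hsv[...,2]>=vm)).astype(np.uint8)
    w=np.zeros_like(m);cv2.circle(w,tuple(int(v) for v in c),rad,1,-1);m*=w
    m=cv2.morphologyEx(m,cv2.MORPH_CLOSE,np.ones((5,5)))
    n,l,st,_=cv2.connectedComponentsWithStats(m); m=(l==1+np.argmax(st[1:,4])).astype(np.uint8)
    cs,_=cv2.findContours(m,cv2.RETR_EXTERNAL,cv2.CHAIN_APPROX_NONE); cv2.drawContours(m,cs,-1,1,-1)
    return m.astype(np.float32)
def fit(views,model,q0,bound=(.015,.015,.3)):
    # views: list of (snap,mask)
    def cost(u):
        q=q0+u*np.array(bound); t=0
        for s,m in views:
            r=render(s,model,q); t+=1-np.minimum(r,m).sum()/np.maximum(r,m).sum()
        return t/len(views)
    best=None
    for y in(-.8,0,.8):
        r=minimize(cost,[0,0,y],method="Nelder-Mead",options=dict(initial_simplex=np.array([[0,0,y],[.6,0,y],[0,.6,y],[0,0,y+.6]]),xatol=.004,fatol=1e-4))
        if best is None or r.fun<best.fun: best=r
    return q0+best.x*np.array(bound),best.fun
E
python3 - <<'E'
from fit import *
S={c:snap(c) for c in("side","top")}
J=[("green",RING,(.490,-.078,1.57),(313,219),(313,218),35),("orange",RING,(.456,-.206,1.57),(302,274),(378,234),35),("blue",CAP,(.49,-.314,1.57),(332,325),(432,215),40),("wood",KEEP,(.563,.083,1.57),(328,127),(188,190),52)]
O={c:S[c]["image"].copy() for c in S}
for n,M,q0,ps,pt,rad in J:
    ms={"side":mask(S["side"],n,ps,rad),"top":mask(S["top"],n,pt,rad)}
    for cs in(("side","top"),("side",),("top",)):
        q,f=fit([(S[c],ms[c]) for c in cs],M,np.array(q0),(.015,.015,.4)); print(n,cs,np.round(q,4),round(f,3))
        if len(cs)==2:
            for c in cs:
                for m,col in((ms[c],(255,255,255)),(render(S[c],M,q)>.5,(0,0,255))):
                    k,_=cv2.findContours(m.astype(np.uint8),cv2.RETR_EXTERNAL,cv2.CHAIN_APPROX_NONE);cv2.drawContours(O[c],k,-1,col,1)
a=cv2.resize(O["side"][70:360,260:400],None,fx=2,fy=2,interpolation=0);b=cv2.resize(O["top"][130:270,140:460],None,fx=1.6,fy=1.6,interpolation=0)
im=np.zeros((600,800,3),np.uint8);im[:580,:280]=a;im[:b.shape[0],285:285+b.shape[1]]=b[:,:515];cv2.imwrite("pics/fit.png",im)
E
```

```text
Traceback (most recent call last):
  File "fit.py", line 23, in mask
    n,l,st,_=cv2.connectedComponentsWithStats(m); m=(l==1+np.argmax(st[1:,4])).astype(np.uint8)
                                                          ~~~~~~~~~^^^^^^^^^^
ValueError: attempt to get argmax of an empty sequence
```

```bash
python3 - <<'E'
import cv2,numpy as np
for f,pts in(("side0",[(313,213),(313,226),(302,266),(332,325),(340,318),(330,150),(325,105),(332,118),(345,190),(280,220)]),("top0",[(313,212),(315,225),(378,228),(380,243),(432,215),(420,222),(190,170),(190,181),(190,192),(153,181),(215,190),(290,190),(270,260)])):
    h=cv2.cvtColor(cv2.imread(f"pics/{f}.png"),cv2.COLOR_BGR2HSV)
    for c,r in pts: print(f,(c,r),h[r,c])
E
```

```text
side0 (313, 213) [ 65 164  70]
side0 (313, 226) [ 65 180  68]
side0 (302, 266) [ 13 255 219]
side0 (332, 325) [111 241  90]
side0 (340, 318) [111 236  81]
side0 (330, 150) [ 16 154  96]
side0 (325, 105) [ 10 184  25]
side0 (332, 118) [ 11 202  53]
side0 (345, 190) [ 13  26 117]
side0 (280, 220) [ 13  23 201]
top0 (313, 212) [65 72 99]
top0 (315, 225) [63 53 87]
top0 (378, 228) [ 11 131 161]
top0 (380, 243) [ 11 141 188]
top0 (432, 215) [113 108 116]
top0 (420, 222) [113 134 146]
top0 (190, 170) [ 16  71 112]
top0 (190, 181) [14 43 65]
top0 (190, 192) [ 16  72 106]
top0 (153, 181) [ 18  75 116]
top0 (215, 190) [ 17  71 108]
top0 (290, 190) [ 23   8 127]
top0 (270, 260) [ 45   3 194]
```

```bash
python3 - <<'E'
s=open('fit.py').read()
s=s.replace('def mask(s,name,c,rad=60):','def mask(s,name,c,rad=60,k=1.):').replace('>=sm)','>=sm*k)').replace('"green":(40,85,90,10),"blue":(105,130,120,20),"orange":(5,16,170,60),"wood":(3,22,70,10)','"green":(40,85,80,10),"blue":(100,130,110,10),"orange":(3,20,150,30),"wood":(3,24,70,5)')
open('fit.py','w').write(s)
E
cat > run1.py <<'E'
from fit import *
S={c:snap(c) for c in("side","top")}
J=[("green",RING,(.490,-.078,1.57),(313,219),(313,218),35),("orange",RING,(.456,-.206,1.57),(302,274),(378,234),35),("blue",CAP,(.49,-.314,1.57),(332,325),(432,215),40),("wood",KEEP,(.563,.083,1.57),(328,127),(188,190),52)]
O={c:S[c]["image"].copy() for c in S}
for n,M,q0,ps,pt,rad in J:
    ms={"side":mask(S["side"],n,ps,rad),"top":mask(S["top"],n,pt,rad,.4)}
    for cs in(("side","top"),("side",),("top",)):
        q,f=fit([(S[c],ms[c]) for c in cs],M,np.array(q0),(.015,.015,.4)); print(n,cs,np.round(q,4),round(f,3))
        if len(cs)==2:
            for c in cs:
                for m,col in((ms[c],(255,255,255)),(render(S[c],M,q)>.5,(0,0,255))):
                    k,_=cv2.findContours(m.astype(np.uint8),cv2.RETR_EXTERNAL,cv2.CHAIN_APPROX_NONE);cv2.drawContours(O[c],k,-1,col,1)
a=cv2.resize(O["side"][70:360,260:400],None,fx=2,fy=2,interpolation=0);b=cv2.resize(O["top"][130:270,140:460],None,fx=1.6,fy=1.6,interpolation=0)
im=np.zeros((600,800,3),np.uint8);im[:580,:280]=a;im[:b.shape[0],285:285+515]=b[:,:515] if b.shape[1]>515 else np.pad(b,((0,0),(0,515-b.shape[1]),(0,0)));cv2.imwrite("pics/fit.png",im)
E
python3 run1.py
```

```text
green ('side', 'top') [ 0.4931 -0.0774  1.6856] 0.078
green ('side',) [ 0.4925 -0.0783  1.6867] 0.053
green ('top',) [ 0.4935 -0.0767  1.6696] 0.085
orange ('side', 'top') [ 0.4576 -0.2049  1.7518] 0.065
orange ('side',) [ 0.4567 -0.2054  1.7258] 0.042
orange ('top',) [ 0.4581 -0.2043  1.7873] 0.071
blue ('side', 'top') [ 0.4919 -0.3134  1.2169] 0.043
blue ('side',) [ 0.4916 -0.3137  1.2294] 0.034
blue ('top',) [ 0.4924 -0.313   1.2311] 0.047
wood ('side', 'top') [0.561  0.0845 1.5783] 0.182
wood ('side',) [0.5608 0.0853 1.5853] 0.321
wood ('top',) [0.5621 0.0853 1.5864] 0.039
```

View pics/fit.png

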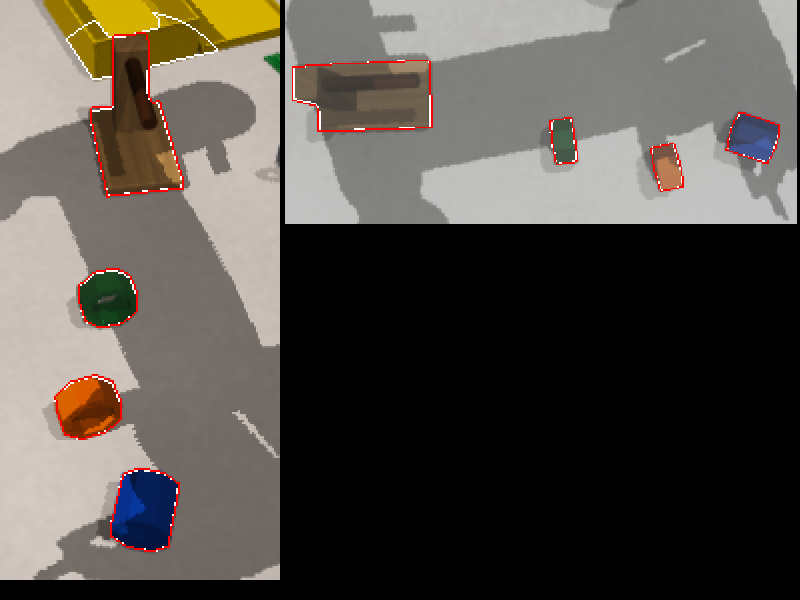

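The silhouettes match the model outlines closely. Estimates:
- Green ring: (.493, -.0775), yaw 1.683
- Orange ring: (.457, -.205)
- Cap: (.492, -.3135), yaw 1.228
- Rod tip: (.5615, .085), yaw 1.583

Next, move over the green ring.

send_rows:
  steps:
    - {"grip": 1,"translation": [3.6,5.1,0],"angular": [0,0,0.12]}
    - {"grip": 1,"translation": [6.5,9,0],"angular": [0,0,0.24]}
    - {"grip": 1,"translation": [8.8,12.3,0],"angular": [0,0,0.36]}
    - {"grip": 1,"translation": [11.2,15.6,0],"angular": [0,0,0.48]}
    - {"grip": 1,"translation": [13.6,19,0],"angular": [0,0,0.6]}
    - {"grip": 1,"translation": [16,22.3,0],"angular": [0,0,0.72]}
    - {"grip": 1,"translation": [18.4,25.6,0],"angular": [0,0,0.84]}
    - {"grip": 1,"translation": [20.8,29,0],"angular": [0,0,0.96]}
  grip_force: 40

```text
time_s: 1.77
eef_pos: [0.401, -0.2103, 0.197]
ee_rot: [0.995, -0.101, 0.0, 0.0]
force: [0.6, -1.4, -0.1]
width: 0.999
```

send_rows:
  steps:
    - {"grip": 1,"translation": [2,3,0],"angular": [0,0,0.11]}
    - {"grip": 1,"translation": [4.5,6.5,0],"angular": [0,0,0.22]}
    - {"grip": 1,"translation": [6.7,9.7,-1.5],"angular": [0,0,0.32]}
    - {"grip": 1,"translation": [7.9,11.5,-4],"angular": [0,0,0.32]}
    - {"grip": 1,"translation": [7.9,11.5,-7],"angular": [0,0,0.32]}
    - {"grip": 1,"translation": [7.9,11.5,-10],"angular": [0,0,0.32]}
    - {"grip": 1,"translation": [7.9,11.5,-11.7],"angular": [0,0,0.32]}
    - {"grip": 1,"translation": [7.9,11.5,-11.7],"angular": [0,0,0.32]}

```text
time_s: 2.43
eef_pos: [0.4766, -0.0962, 0.0753]
ee_rot: [0.998, 0.056, -0.004, -0.001]
force: [-0.4, -0.4, -0.3]
width: 1.003
```

```bash
python3 - <<'E'
from h import *
s=snap("wrist","w1.png"); st=bot.get_state(); print(st["eef_pos"],R.from_quat(st["ee_rot"]).as_matrix()[:,0],st["force"],st["width"])
E
```

```text
[ 0.47794431 -0.09672823  0.07810446] [ 0.99370355  0.11198011 -0.00370383] [-0.07568185  0.32182221  0.6196292 ] 0.9999381905064115
```

View pics/w1.png

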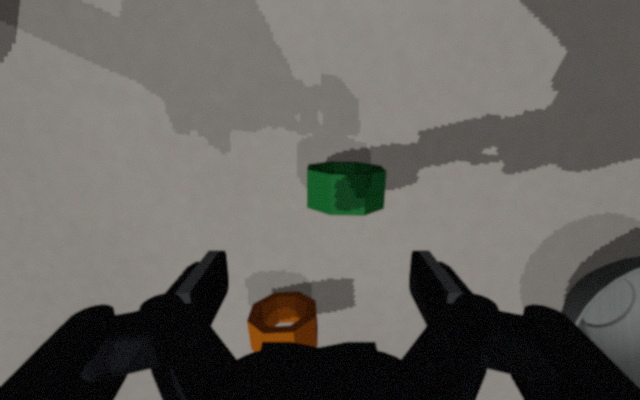

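Wrist view: green ring at (345,188) between the fingers but ~20 mm ahead, since the earlier moves were rate-limited and fell short. I'll correct and descend.

send_rows:
  steps:
    - {"grip": 1,"translation": [1,1.3,0],"angular": [0,0,0]}
    - {"grip": 1,"translation": [1.5,1.9,0],"angular": [0,0,0]}
    - {"grip": 1,"translation": [1.5,1.9,-2],"angular": [0,0,0]}
    - {"grip": 1,"translation": [1.5,1.9,-4],"angular": [0,0,0]}
    - {"grip": 1,"translation": [1.5,1.9,-6],"angular": [0,0,0]}
    - {"grip": 1,"translation": [1.5,1.9,-7.1],"angular": [0,0,0]}
    - {"grip": 1,"translation": [1.5,1.9,-7.1],"angular": [0,0,0]}
    - {"grip": 1,"translation": [1.5,1.9,-7.1],"angular": [0,0,0]}

```text
time_s: 3.15
eef_pos: [0.4947, -0.0783, 0.0097]
ee_rot: [0.998, 0.056, 0.0, 0.0]
force: [0.0, 0.4, 0.2]
width: 0.997
```

send_rows:
  steps:
    - {"grip": 0.5,"translation": [-0.1,0.1,-0.2],"angular": [0,0,0]}
    - {"grip": 0.5,"translation": [-0.1,0.1,-0.2],"angular": [0,0,0]}
    - {"grip": 0.5,"translation": [-0.1,0.1,-0.2],"angular": [0,0,0]}
    - {"grip": 0.5,"translation": [-0.1,0.1,-0.2],"angular": [0,0,0]}
    - {"grip": 0.5,"translation": [-0.1,0.1,-0.2],"angular": [0,0,0]}
    - {"grip": 0.5,"translation": [-0.1,0.1,-0.2],"angular": [0,0,0]}
    - {"grip": 0.5,"translation": [-0.1,0.1,-0.2],"angular": [0,0,0]}
    - {"grip": 0.5,"translation": [-0.1,0.1,-0.2],"angular": [0,0,0]}
  grip_force: 40

```text
time_s: 3.82
eef_pos: [0.4943, -0.0775, 0.0086]
ee_rot: [0.998, 0.056, 0.001, 0.0]
force: [-2.2, 0.3, 8.0]
width: 0.509
```

```bash
python3 - <<'E'
from h import *
s=snap("wrist"); t=snap("side"); st=bot.get_state(); print(st["eef_pos"],st["force"],st["width"])
cv2.imwrite("pics/w2.png",np.hstack([s["image"][100:400,100:540],cv2.resize(t["image"][150:300,240:400],(320,300))]))
E
```

```text
[ 0.49429773 -0.07746075  0.00862501] [-1.44768367  0.29783386  7.73517987] 0.49924348724062706
```

View pics/w2.png

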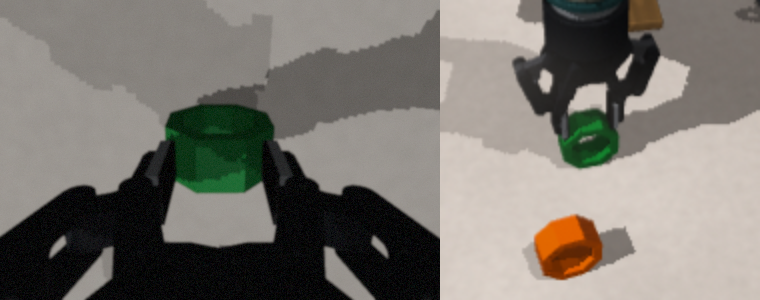

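Wrist and side views: the fingers look to be on the upper part of the green ring, and width .50 with 8 N upward suggests they press on the slanted faces. I'll reopen, go lower and regrip.

send_rows:
  steps:
    - {"grip": 1,"translation": [0,0,0],"angular": [0,0,0]}
    - {"grip": 1,"translation": [0,0,0],"angular": [0,0,0]}
    - {"grip": 1,"translation": [0,0,0],"angular": [0,0,0]}
    - {"grip": 1,"translation": [-0.1,0,-0.3],"angular": [0,0,0]}
    - {"grip": 1,"translation": [-0.1,0,-0.5],"angular": [0,0,0]}
    - {"grip": 1,"translation": [-0.1,0,-0.5],"angular": [0,0,0]}
    - {"grip": 1,"translation": [-0.1,0,-0.5],"angular": [0,0,0]}
    - {"grip": 1,"translation": [-0.1,0,-0.5],"angular": [0,0,0]}

```text
time_s: 4.58
eef_pos: [0.4921, -0.0772, 0.0016]
ee_rot: [0.998, 0.056, -0.0, -0.0]
force: [-0.1, 0.4, 0.6]
width: 0.997
```

```bash
python3 - <<'E'
from fit import *
st=bot.get_state(); print(st["eef_pos"],st["force"],st["width"])
w=snap("wrist"); 
m=mask(w,"green",(320,230),140,.6)
q,f=fit([(w,m)],RING,np.array([.493,-.0775,1.683])); print(q,f)
s=snap("side"); m2=mask(s,"green",(313,219),35); q,f=fit([(s,m2)],RING,np.array([.493,-.0775,1.683])); print(q,f)
E
```

```text
[ 0.49210496 -0.07717123  0.00161369] [-0.12384938  0.35481705  0.57363507] 0.997286638299891
[ 0.49445812 -0.07743819  1.67910822] 0.02818220853805542
[ 0.49256788 -0.079298    1.65017319] 0.06121581792831421
```

send_rows:
  steps:
    - {"grip": 0.4,"translation": [0.1,0,0],"angular": [0,0,0]}
    - {"grip": 0.4,"translation": [0.1,0,0],"angular": [0,0,0]}
    - {"grip": 0.4,"translation": [0.1,0,0],"angular": [0,0,0]}
    - {"grip": 0.4,"translation": [0.1,0,0],"angular": [0,0,0]}
    - {"grip": 0.4,"translation": [0.1,0,0],"angular": [0,0,0]}
    - {"grip": 0.4,"translation": [0.1,0,0],"angular": [0,0,0]}
    - {"grip": 0.4,"translation": [0.1,0,0],"angular": [0,0,0]}
    - {"grip": 0.4,"translation": [0.1,0,0],"angular": [0,0,0]}
  grip_force: 40

```text
time_s: 5.35
eef_pos: [0.4947, -0.0776, 0.0048]
ee_rot: [0.998, 0.056, 0.002, 0.001]
force: [-5.6, 1.2, 17.4]
width: 0.569
```

```bash
python3 - <<'E'
from h import *
s=snap("wrist"); t=snap("side"); st=bot.get_state(); print(st["eef_pos"],st["force"],st["torque"],st["width"])
cv2.imwrite("pics/w3.png",np.hstack([s["image"][100:400,100:540],cv2.resize(t["image"][180:250,275:350],(320,300),interpolation=cv2.INTER_CUBIC)]))
# where TCP and pad points at +-28mm project in wrist view (crop coords)
T=np.array(s["T_tool_cam"])
for b in(0,.006,.013,.02,.03): print(b,np.round(proj({**s,"cam_to_world":T},[[-.028,0,-b],[.028,0,-b]])-[100,100],0).tolist())
E
```

```text
[ 0.49466021 -0.07759615  0.00480997] [-5.54616212  0.87401154 17.07279013] [ 0.17008901  1.12874516 -0.01159201] 0.5676231927764235
0 [[172.0, 129.0], [263.0, 129.0]]
0.006 [[170.0, 133.0], [264.0, 133.0]]
0.013 [[169.0, 138.0], [266.0, 137.0]]
0.02 [[167.0, 143.0], [268.0, 142.0]]
0.03 [[164.0, 150.0], [271.0, 150.0]]
```

View pics/w3.png

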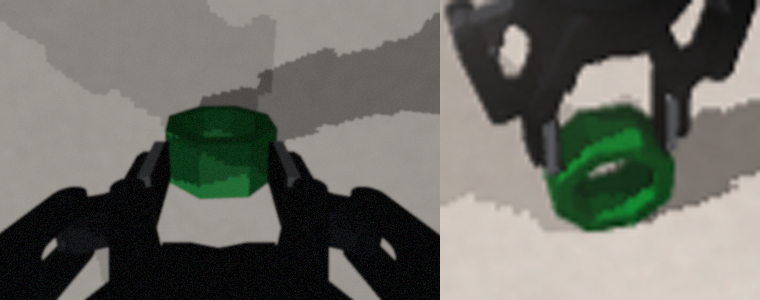

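Wrist view: pads seem to sit at ±28 mm about 15–20 mm above the TCP, so on the sides this time. Test with a slow lift.

send_rows:
  steps:
    - {"grip": 0.4,"translation": [0,0,0.3],"angular": [0,0,0]}
    - {"grip": 0.4,"translation": [0,0,0.6],"angular": [0,0,0]}
    - {"grip": 0.4,"translation": [0,0,1],"angular": [0,0,0]}
    - {"grip": 0.4,"translation": [0,0,1.5],"angular": [0,0,0]}
    - {"grip": 0.4,"translation": [0,0,2],"angular": [0,0,0]}
    - {"grip": 0.4,"translation": [0,0,2.5],"angular": [0,0,0]}
    - {"grip": 0.4,"translation": [0,0,3],"angular": [0,0,0]}
    - {"grip": 0.4,"translation": [0,0,3],"angular": [0,0,0]}

```text
time_s: 6.12
eef_pos: [0.4937, -0.0773, 0.0327]
ee_rot: [0.998, 0.056, 0.001, 0.0]
force: [0.7, 0.2, 0.1]
width: 0.397
```

```bash
cat > held.py <<'E'
from fit import *
import sys
# fit position, yaw, roll/pitch of held thing from the wrist view in tool frame + side/top views
def held(colour,model,q0,cams,px,ks={"top":.4,"wrist":.6}):
    st=bot.get_state(); tcp=np.array(st["eef_pos"]); print("tcp",np.round(tcp,4),"F",np.round(st["force"],1),"w",round(st["width"],3))
    V=[]
    for c in cams:
        s=snap(c); p=proj(s,[q0[:3]])[0] if px.get(c) is None else px[c]
        V.append((s,mask(s,colour,p,{"wrist":140}.get(c,45),ks.get(c,1))))
    P=model[0][0]
    def cost(u):
        q=q0+u*np.array([.01,.01,.01,.2,.2,.2]); W=P@R.from_euler("ZYX",[q[3],q[4],q[5]]).as_matrix().T+q[:3]; t=0
        for s,m in V:
            r=np.zeros((1600,2560),np.uint8);cv2.fillConvexPoly(r,cv2.convexHull((proj(s,W)*4+1.5).round().astype(np.int32)),1);r=cv2.resize(r.astype(np.float32),(640,400),interpolation=cv2.INTER_AREA)
            t+=1-np.minimum(r,m).sum()/np.maximum(r,m).sum()
        return t/len(V)
    best=minimize(cost,np.zeros(6),method="Nelder-Mead",options=dict(initial_simplex=np.vstack([np.zeros(6),.6*np.eye(6)]),xatol=.01,fatol=2e-4,maxfev=900))
    q=q0+best.x*np.array([.01,.01,.01,.2,.2,.2]); print("pose xyz yaw pitch roll",np.round(q,4),"cost",round(best.fun,3),"rel tcp",np.round(q[:3]-tcp,4)); return q
E
python3 - <<'E'
from held import *
held("green",RING,np.array([.494,-.078,.055,1.68,0,0]),("wrist","side"),{"wrist":(320,230)})
E
```

```text
tcp [ 0.4937 -0.0773  0.0327] F [0.7 0.2 0.1] w 0.397
pose xyz yaw pitch roll [ 0.4928 -0.0786  0.028   1.7914 -0.0678  0.3781] cost 0.338 rel tcp [-0.0008 -0.0013 -0.0047]
```

```bash
python3 - <<'E'
from held import *
s=snap("wrist"); T=np.array(s["T_tool_cam"]); print(np.round(T,3).tolist())
for px in((268,243),(368,243)):   # pad tip corners in the w3 picture
    o,d=ray({**s,"cam_to_world":T},px)
    for y in(-.011,0,.011): print(px,np.round(o+d*(y-o[1])/d[1],4))
q=held("green",RING,np.array([.494,-.078,.028,1.68,0,0]),("side","top"),{"side":(313,219)})
t=snap("side")
cv2.imwrite("pics/w4.png",np.hstack([s["image"][100:400,100:540],cv2.resize(t["image"][180:250,275:350],(320,300),interpolation=cv2.INTER_CUBIC)]))
E
```

```text
[[1.0, -0.001, -0.0, 0.001], [0.001, 0.961, 0.278, -0.07], [0.0, -0.278, 0.961, -0.177], [0.0, 0.0, 0.0, 1.0]]
(268, 243) [-0.0227 -0.011  -0.0452]
(268, 243) [-0.0271  0.     -0.0206]
(268, 243) [-0.0315  0.011   0.0039]
(368, 243) [ 0.0238 -0.011  -0.0453]
(368, 243) [ 0.0281  0.     -0.0207]
(368, 243) [0.0324 0.011  0.0038]
tcp [ 0.493  -0.0771  0.0314] F [-0.1 -0.4 -0.4] w 0.397Traceback (most recent call last):
  File "<stdin>", line 6, in <module>
  File "held.py", line 9, in held
    V.append((s,mask(s,colour,p,{"wrist":140}.get(c,45),ks.get(c,1))))
                ~~~~^^^^^^^^^^^^^^^^^^^^^^^^^^^^^^^^^^^^^^^^^^^^^^^^
  File "fit.py", line 23, in mask
    n,l,st,_=cv2.connectedComponentsWithStats(m); m=(l==1+np.argmax(st[1:,4])).astype(np.uint8)
                                                          ~~~~~~~~~^^^^^^^^^^
    return _wrapfunc(a, 'argmax', axis=axis, out=out, **kwds)
    return bound(*args, **kwds)
ValueError: attempt to get argmax of an empty sequence
```

```bash
python3 - <<'E'
from held import *
s=snap("wrist");t=snap("side")
for px in((300.8,219.7),(330,215)):
    o,d=ray(t,px); y0=-.078
    for y in(-.089,-.078,-.067): print(px,np.round(o+d*(y-o[1])/d[1],4))
print(np.round(bot.get_state()["eef_pos"],4))
cv2.imwrite("pics/w4.png",np.hstack([s["image"][100:400,100:540],cv2.resize(t["image"][170:250,270:355],(320,300),interpolation=cv2.INTER_CUBIC)]))
E
```

```text
(300.8, 219.7) [ 0.4662 -0.089   0.0429]
(300.8, 219.7) [ 0.4671 -0.078   0.03  ]
(300.8, 219.7) [ 0.4681 -0.067   0.0171]
(330, 215) [ 0.5243 -0.089   0.0472]
(330, 215) [ 0.5263 -0.078   0.0344]
(330, 215) [ 0.5283 -0.067   0.0216]
[ 0.4929 -0.0771  0.0314]
```

View pics/w4.png

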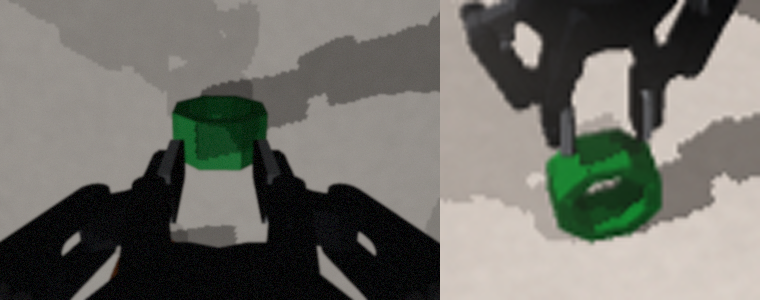

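Both views put the pad tips ~38 mm above the reported TCP (at ~48 mm opening), further back than I'd assumed, so I was on the slanted upper faces. The ring is upright and barely moved. Reopen and go down in steps, watching the force.

send_rows:
  steps:
    - {"grip": 1,"translation": [0,0,0],"angular": [0,0,0]}
    - {"grip": 1,"translation": [0,0,0],"angular": [0,0,0]}
    - {"grip": 1,"translation": [0,0,0],"angular": [0,0,0]}
    - {"grip": 1,"translation": [0,0,0],"angular": [0,0,0]}
    - {"grip": 1,"translation": [0,0,-1.2],"angular": [0,0,0]}
    - {"grip": 1,"translation": [0,0,-2.4],"angular": [0,0,0]}
    - {"grip": 1,"translation": [0,0,-3.2],"angular": [0,0,0]}
    - {"grip": 1,"translation": [0,0,-3.2],"angular": [0,0,0]}

```text
time_s: 7.13
eef_pos: [0.4911, -0.0767, -0.0034]
ee_rot: [0.998, 0.056, -0.002, -0.001]
force: [-0.5, 1.0, -0.2]
width: 0.999
```

```bash
python3 - <<'E'
from fit import *
st=bot.get_state(); print(st["eef_pos"],st["force"],st["width"])
w=snap("wrist"); q,f=fit([(w,mask(w,"green",(320,230),140,.6))],RING,np.array([.493,-.0775,1.683])); print(q,f)
s=snap("side"); q,f=fit([(s,mask(s,"green",(313,219),35))],RING,np.array([.493,-.0775,1.683])); print(q,f)
# pad tips in the open state
cv2.imwrite("pics/w5.png",np.hstack([w["image"][80:400,60:580],cv2.resize(s["image"][170:250,275:345],(280,320),interpolation=cv2.INTER_CUBIC)]))
E
```

```text
[ 0.49113477 -0.07672282 -0.0034078 ] [-0.53046209  1.01073898 -0.22155745] 0.9990773158274188
[ 0.49402996 -0.07739373  1.68175041] 0.028973758220672607
[ 0.4919337  -0.07902314  1.73551966] 0.07013803720474243
```

View pics/w5.png

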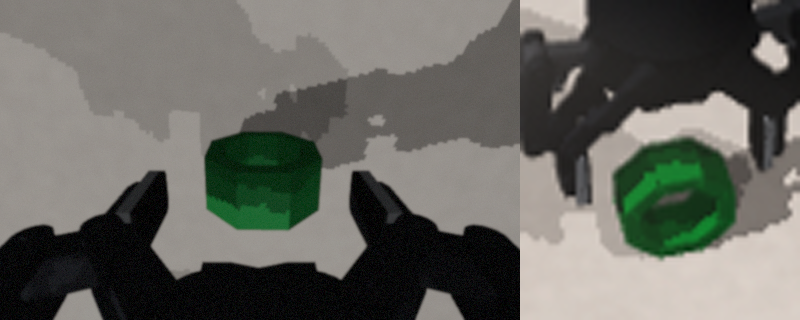

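Wrist view: ring centred between the open pads, tips at about (225,252) and (412,252), i.e. ~45 mm above the TCP. Still no contact, so go 17 mm lower and then grip.

send_rows:
  steps:
    - {"grip": 1,"translation": [0.2,-0.1,-0.6],"angular": [0,0,0]}
    - {"grip": 1,"translation": [0.2,-0.1,-1.2],"angular": [0,0,0]}
    - {"grip": 1,"translation": [0.2,-0.1,-1.7],"angular": [0,0,0]}
    - {"grip": 1,"translation": [0.2,-0.1,-1.7],"angular": [0,0,0]}
    - {"grip": 1,"translation": [0.2,-0.1,-1.7],"angular": [0,0,0]}
    - {"grip": 0.5,"translation": [0.2,-0.1,-1.7],"angular": [0,0,0]}
    - {"grip": 0.5,"translation": [0.2,-0.1,-1.7],"angular": [0,0,0]}
    - {"grip": 0.5,"translation": [0.2,-0.1,-1.7],"angular": [0,0,0]}

```text
time_s: 7.9
eef_pos: [0.4955, -0.0783, -0.0166]
ee_rot: [0.998, 0.056, 0.0, 0.0]
force: [2.0, -0.4, -0.5]
width: 0.649
```

send_rows:
  steps:
    - {"grip": 0.5,"translation": [0,0,0],"angular": [0,0,0]}
    - {"grip": 0.5,"translation": [0,0,0],"angular": [0,0,0]}
    - {"grip": 0.5,"translation": [0,0,0],"angular": [0,0,0]}
    - {"grip": 0.5,"translation": [0,0,0],"angular": [0,0,0]}
    - {"grip": 0.5,"translation": [0,0,0],"angular": [0,0,0]}
    - {"grip": 0.5,"translation": [0,0,0],"angular": [0,0,0]}
    - {"grip": 0.5,"translation": [0,0,0],"angular": [0,0,0]}
    - {"grip": 0.5,"translation": [0,0,0],"angular": [0,0,0]}

```text
time_s: 8.57
eef_pos: [0.4956, -0.0783, -0.0167]
ee_rot: [0.998, 0.056, 0.001, 0.0]
force: [-0.3, -0.2, 5.8]
width: 0.644
```

Gripped at width .644 = 55 mm. Lift, then move in front of the rod tip.

send_rows:
  steps:
    - {"grip": 0.5,"translation": [0,0,1],"angular": [0,0,0]}
    - {"grip": 0.5,"translation": [0,0,3],"angular": [0,0,0]}
    - {"grip": 0.5,"translation": [0,0,5.5],"angular": [0,0,0]}
    - {"grip": 0.5,"translation": [1.5,1,8],"angular": [0,0,-0.03]}
    - {"grip": 0.5,"translation": [3.5,3,8.7],"angular": [0,0,-0.07]}
    - {"grip": 0.5,"translation": [5.5,6,8.7],"angular": [0,0,-0.1]}
    - {"grip": 0.5,"translation": [6.6,8.5,8.7],"angular": [0,0,-0.1]}
    - {"grip": 0.5,"translation": [6.6,10,8.7],"angular": [0,0,-0.1]}

```text
time_s: 9.23
eef_pos: [0.5624, 0.0242, 0.07]
ee_rot: [1.0, 0.007, 0.0, -0.0]
force: [-0.8, -1.0, -1.0]
width: 0.648
```

send_rows:
  steps:
    - {"grip": 0.5,"translation": [0,0,0],"angular": [0,0,0]}
    - {"grip": 0.5,"translation": [0,0,0],"angular": [0,0,0]}
    - {"grip": 0.5,"translation": [0,0,0],"angular": [0,0,0]}
    - {"grip": 0.5,"translation": [0,0,0],"angular": [0,0,0]}
    - {"grip": 0.5,"translation": [0,0,0],"angular": [0,0,0]}
    - {"grip": 0.5,"translation": [0,0,0],"angular": [0,0,0]}
    - {"grip": 0.5,"translation": [0,0,0],"angular": [0,0,0]}
    - {"grip": 0.5,"translation": [0,0,0],"angular": [0,0,0]}

```text
time_s: 9.9
eef_pos: [0.5611, 0.0215, 0.0698]
ee_rot: [1.0, 0.006, 0.0, 0.0]
force: [0.9, 0.1, -0.7]
width: 0.648
```

```bash
python3 - <<'E'
from held import *
st=bot.get_state(); p=st["eef_pos"]; print(p,R.from_quat(st["ee_rot"]).as_matrix()[:,0],st["width"])
held("green",RING,np.array([p[0],p[1],p[2]+.0447,1.583,0,0]),("wrist","side"),{"wrist":(320,230)})
w=snap("wrist");s=snap("side")
for c in("side","wrist"):
    for r in bot.tip_of(c,"rod_tip")[:1]: print(c,r, onz({"side":s,"wrist":w}[c],r["pixel"],.115))
cv2.imwrite("pics/w6.png",np.hstack([w["image"][60:400,80:560],cv2.resize(s["image"][90:220,280:400],(314,340),interpolation=cv2.INTER_CUBIC)]))
E
```

```text
[0.5611264  0.02150653 0.06977731] [9.99934102e-01 1.14793381e-02 1.25883066e-04] 0.647647027238542
tcp [0.5611 0.0215 0.0698] F [ 0.9  0.1 -0.7] w 0.648
pose xyz yaw pitch roll [0.5608 0.0224 0.1142 1.5684 0.0205 0.0336] cost 0.183 rel tcp [-0.0003  0.0009  0.0444]
side {'pixel': [333.4, 130.5], 'p': 0.92} [0.55928157 0.08730643 0.115     ]
wrist {'pixel': [324.2, 131.8], 'p': 0.77} [0.56368571 0.08342104 0.115     ]
```

View pics/w6.png

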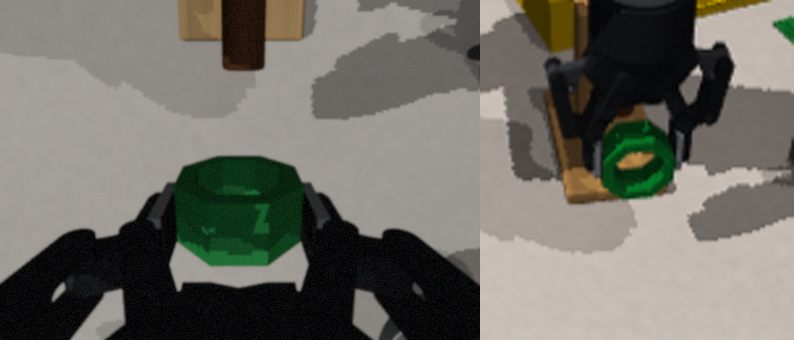

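Wrist view: rod tip at column ~323, ring centre ~319 — aligned within 2 mm; the ring is level. Thread it on.

send_rows:
  steps:
    - {"grip": 0.5,"translation": [0.1,1,0],"angular": [0,0,0]}
    - {"grip": 0.5,"translation": [0.1,2.5,0],"angular": [0,0,0]}
    - {"grip": 0.5,"translation": [0.1,4,0],"angular": [0,0,0]}
    - {"grip": 0.5,"translation": [0.1,5.5,0],"angular": [0,0,0]}
    - {"grip": 0.5,"translation": [0.1,7,0],"angular": [0,0,0]}
    - {"grip": 0.5,"translation": [0,8,0],"angular": [0,0,0]}
    - {"grip": 0.5,"translation": [0,8,0],"angular": [0,0,0]}
    - {"grip": 0.5,"translation": [0,8,0],"angular": [0,0,0]}

```text
time_s: 10.87
eef_pos: [0.561, 0.1022, 0.0696]
ee_rot: [1.0, 0.007, -0.0, 0.0]
force: [-0.2, -0.1, 0.3]
width: 0.643
```

send_rows:
  steps:
    - {"grip": 0.5,"translation": [0,1.2,0],"angular": [0,0,0]}
    - {"grip": 0.5,"translation": [0,2.4,0],"angular": [0,0,0]}
    - {"grip": 0.5,"translation": [0,3.6,0],"angular": [0,0,0]}
    - {"grip": 0.5,"translation": [0,4.8,0],"angular": [0,0,0]}
    - {"grip": 0.5,"translation": [0,4.8,0],"angular": [0,0,0]}
    - {"grip": 0.5,"translation": [0,4.8,-0.5],"angular": [0,0,0]}
    - {"grip": 0.5,"translation": [0,4.8,-0.9],"angular": [0,0,0]}
    - {"grip": 0.5,"translation": [0,4.8,-0.9],"angular": [0,0,0]}

```text
time_s: 11.53
eef_pos: [0.5607, 0.1494, 0.0595]
ee_rot: [1.0, 0.006, -0.001, 0.0]
force: [0.3, -0.2, 0.5]
width: 0.647
```

send_rows:
  steps:
    - {"grip": 0.8,"translation": [0,0,0],"angular": [0,0,0]}
    - {"grip": 1,"translation": [0,0,0],"angular": [0,0,0]}
    - {"grip": 1,"translation": [0,0,0],"angular": [0,0,0]}
    - {"grip": 1,"translation": [0,0,0],"angular": [0,0,0]}
    - {"grip": 1,"translation": [0,0,1.5],"angular": [0,0,0]}
    - {"grip": 1,"translation": [0,0,4],"angular": [0,0,0]}
    - {"grip": 1,"translation": [0,0,7],"angular": [0,0,0]}
    - {"grip": 1,"translation": [0,0,9],"angular": [0,0,0]}

```text
time_s: 12.2
eef_pos: [0.5617, 0.1498, 0.1536]
ee_rot: [1.0, 0.006, 0.001, -0.0]
force: [-0.1, -0.6, 0.7]
width: 1.001
```

```bash
python3 - <<'E'
from held import *
st=bot.get_state(); print(st["eef_pos"],st["force"],st["width"])
held("green",RING,np.array([.561,.150,.104,1.583,0,0]),("wrist",),{"wrist":(320,230)})
for c in("side","wrist","top"):
    s=snap(c)
    for r in bot.tip_of(c,"green_ring")[:1]: print(c,r,onz(s,r["pixel"],.104))
s=snap("top");print([ (r["p"],onz(s,r["pixel"],.025)) for r in bot.tip_of("top","cap")[:1]])
E
```

```text
[0.56172641 0.14983113 0.15362354] [-0.08688622 -0.550309    0.73061441] 1.000869375717359
tcp [0.5617 0.1498 0.1536] F [-0.1 -0.6  0.7] w 1.001
pose xyz yaw pitch roll [0.561  0.149  0.1024 1.5851 0.0365 0.0929] cost 0.102 rel tcp [-0.0007 -0.0009 -0.0512]
side {'pixel': [327.6, 117.3], 'p': 0.76} [0.5567269  0.14875923 0.104     ]
wrist {'pixel': [314.7, 207.0], 'p': 0.91} [0.56030494 0.14899071 0.104     ]
top {'pixel': [187.5, 183.9], 'p': 0.71} [0.55751089 0.15439906 0.104     ]
[(0.7, array([ 0.49335836, -0.30856437,  0.025     ]))]
```

Green ring hangs on the rod at about 64 mm from the tip. Now go to the cap.

send_rows:
  steps:
    - {"grip": 1,"translation": [-0.2,-2,0],"angular": [0,0,0]}
    - {"grip": 1,"translation": [-1,-6,0],"angular": [0,0,-0.05]}
    - {"grip": 1,"translation": [-1.6,-10,0],"angular": [0,0,-0.1]}
    - {"grip": 1,"translation": [-2.2,-14,0],"angular": [0,0,-0.15]}
    - {"grip": 1,"translation": [-2.8,-18,0],"angular": [0,0,-0.2]}
    - {"grip": 1,"translation": [-3.4,-22,0],"angular": [0,0,-0.25]}
    - {"grip": 1,"translation": [-4,-26,0],"angular": [0,0,-0.3]}
    - {"grip": 1,"translation": [-4.5,-30,0],"angular": [0,0,-0.355]}

```text
time_s: 13.32
eef_pos: [0.5152, -0.1519, 0.1502]
ee_rot: [0.985, -0.172, -0.0, -0.0]
force: [0.4, 0.5, -0.1]
width: 1.0
```

send_rows:
  steps:
    - {"grip": 1,"translation": [-0.5,-4,0],"angular": [0,0,0]}
    - {"grip": 1,"translation": [-1,-8,0],"angular": [0,0,0]}
    - {"grip": 1,"translation": [-1.5,-12,0],"angular": [0,0,0]}
    - {"grip": 1,"translation": [-2,-15,0],"angular": [0,0,0]}
    - {"grip": 1,"translation": [-2.3,-16.3,-1.5],"angular": [0,0,0]}
    - {"grip": 1,"translation": [-2.3,-16.3,-4],"angular": [0,0,0]}
    - {"grip": 1,"translation": [-2.3,-16.3,-6],"angular": [0,0,0]}
    - {"grip": 1,"translation": [-2.3,-16.3,-6],"angular": [0,0,0]}

```text
time_s: 13.98
eef_pos: [0.4905, -0.3118, 0.0849]
ee_rot: [0.985, -0.171, -0.004, -0.002]
force: [-0.9, 0.0, -1.4]
width: 1.001
```

```bash
python3 - <<'E'
from fit import *
st=bot.get_state(); x=R.from_quat(st["ee_rot"]).as_matrix()[:,0]; print(st["eef_pos"],np.arctan2(x[1],x[0]),st["force"],st["width"])
w=snap("wrist"); p=proj(w,[[.492,-.3135,.025]])[0]; q,f=fit([(w,mask(w,"blue",p,140,.6))],CAP,np.array([.492,-.3135,1.228])); print(q,f)
E
```

```text
[ 0.49047896 -0.31180868  0.08488847] -0.34383668778739856 [-0.89360829  0.03519798 -1.3694717 ] 1.0010167906828673
[ 0.49369112 -0.31327323  1.22330745] 0.028467833995819092
```

send_rows:
  steps:
    - {"grip": 1,"translation": [0.2,-0.2,-1.5],"angular": [0,0,0]}
    - {"grip": 1,"translation": [0.2,-0.2,-3.5],"angular": [0,0,0]}
    - {"grip": 1,"translation": [0.2,-0.2,-5.5],"angular": [0,0,0]}
    - {"grip": 1,"translation": [0.2,-0.2,-7.5],"angular": [0,0,0]}
    - {"grip": 1,"translation": [0.2,-0.2,-9],"angular": [0,0,0]}
    - {"grip": 1,"translation": [0.2,-0.2,-10.2],"angular": [0,0,0]}
    - {"grip": 1,"translation": [0.2,-0.2,-10.2],"angular": [0,0,0]}
    - {"grip": 1,"translation": [0.2,-0.2,-10.2],"angular": [0,0,0]}

```text
time_s: 14.7
eef_pos: [0.4956, -0.3152, -0.0105]
ee_rot: [0.985, -0.171, 0.0, 0.0]
force: [0.8, -0.0, 0.1]
width: 0.999
```

send_rows:
  steps:
    - {"grip": 1,"translation": [-0.2,0.1,-0.5],"angular": [0,0,0]}
    - {"grip": 1,"translation": [-0.2,0.1,-0.9],"angular": [0,0,0]}
    - {"grip": 1,"translation": [-0.2,0.1,-0.9],"angular": [0,0,0]}
    - {"grip": 0.45,"translation": [-0.2,0.1,-0.9],"angular": [0,0,0]}
    - {"grip": 0.45,"translation": [-0.2,0.1,-0.9],"angular": [0,0,0]}
    - {"grip": 0.45,"translation": [-0.2,0.1,-0.9],"angular": [0,0,0]}
    - {"grip": 0.45,"translation": [-0.2,0.1,-0.9],"angular": [0,0,0]}
    - {"grip": 0.45,"translation": [-0.2,0.1,-0.9],"angular": [0,0,0]}

```text
time_s: 15.37
eef_pos: [0.4935, -0.3144, -0.0197]
ee_rot: [0.985, -0.171, 0.0, 0.0]
force: [-0.3, -0.3, 2.1]
width: 0.572
```

send_rows:
  steps:
    - {"grip": 0.45,"translation": [0,0,0],"angular": [0,0,0]}
    - {"grip": 0.45,"translation": [0,0,0],"angular": [0,0,0]}
    - {"grip": 0.45,"translation": [0,0,0],"angular": [0,0,0]}
    - {"grip": 0.45,"translation": [0,0,0],"angular": [0,0,0]}
    - {"grip": 0.45,"translation": [0,0,0],"angular": [0,0,0]}
    - {"grip": 0.45,"translation": [0,0,0],"angular": [0,0,0]}
    - {"grip": 0.45,"translation": [0,0,0],"angular": [0,0,0]}
    - {"grip": 0.45,"translation": [0,0,0],"angular": [0,0,0]}

```text
time_s: 16.03
eef_pos: [0.4935, -0.3144, -0.0197]
ee_rot: [0.985, -0.171, 0.0, 0.0]
force: [0.2, 0.0, 6.1]
width: 0.575
```

Gripped at width .575 = 49 mm. Lift and carry to the rod tip.

send_rows:
  steps:
    - {"grip": 0.45,"translation": [0,0,1],"angular": [0,0,0]}
    - {"grip": 0.45,"translation": [0,0,3],"angular": [0,0,0]}
    - {"grip": 0.45,"translation": [0,0,6],"angular": [0,0,0]}
    - {"grip": 0.45,"translation": [0.5,1.5,8.5],"angular": [0,0,0.06]}
    - {"grip": 0.45,"translation": [1,4.5,9],"angular": [0,0,0.12]}
    - {"grip": 0.45,"translation": [2,8,9],"angular": [0,0,0.18]}
    - {"grip": 0.45,"translation": [3,11.5,9],"angular": [0,0,0.24]}
    - {"grip": 0.45,"translation": [4,15,9],"angular": [0,0,0.3]}

```text
time_s: 16.7
eef_pos: [0.533, -0.1626, 0.07]
ee_rot: [1.0, -0.02, -0.0, -0.0]
force: [-0.0, 0.1, -1.6]
width: 0.572
```

send_rows:
  steps:
    - {"grip": 0.45,"translation": [0.8,3,0],"angular": [0,0,0.03]}
    - {"grip": 0.45,"translation": [1.5,6.5,0],"angular": [0,0,0.055]}
    - {"grip": 0.45,"translation": [2.2,10,0],"angular": [0,0,0.055]}
    - {"grip": 0.45,"translation": [2.8,13.5,0],"angular": [0,0,0.055]}
    - {"grip": 0.45,"translation": [2.8,16,0],"angular": [0,0,0.055]}
    - {"grip": 0.45,"translation": [2.8,17.5,0],"angular": [0,0,0.055]}
    - {"grip": 0.45,"translation": [2.8,17.5,0],"angular": [0,0,0.055]}
    - {"grip": 0.45,"translation": [2.8,17.5,0],"angular": [0,0,0.055]}

```text
time_s: 17.37
eef_pos: [0.5609, 0.0112, 0.0697]
ee_rot: [1.0, 0.007, -0.0, 0.0]
force: [-0.6, 0.1, -0.5]
width: 0.572
```

```bash
python3 - <<'E'
from held import *
st=bot.get_state(); p=st["eef_pos"]; x=R.from_quat(st["ee_rot"]).as_matrix()[:,0]; print(p,np.arctan2(x[1],x[0]),st["force"],st["width"])
held("blue",CAP,np.array([p[0],p[1],p[2]+.0447,1.583,0,0]),("wrist","side"),{"wrist":(320,230)})
w=snap("wrist");s=snap("side")
for r in bot.tip_of("wrist","rod_tip")[:1]: print(r, onz(w,r["pixel"],.115))
cv2.imwrite("pics/w7.png",np.hstack([w["image"][60:400,80:560],cv2.resize(s["image"][90:220,280:400],(314,340),interpolation=cv2.INTER_CUBIC)]))
E
```

```text
[0.560852   0.01124953 0.06965384] 0.013589513140036157 [-0.64263109  0.14273259 -0.49789696] 0.571923617555068
tcp [0.5609 0.0112 0.0697] F [-0.6  0.1 -0.5] w 0.572
pose xyz yaw pitch roll [ 0.5607  0.0087  0.1162  1.4754  0.1124 -0.0754] cost 0.207 rel tcp [-0.0002 -0.0026  0.0465]
{'pixel': [327.8, 102.9], 'p': 0.78} [0.56488619 0.08329749 0.115     ]
```

View pics/w7.png

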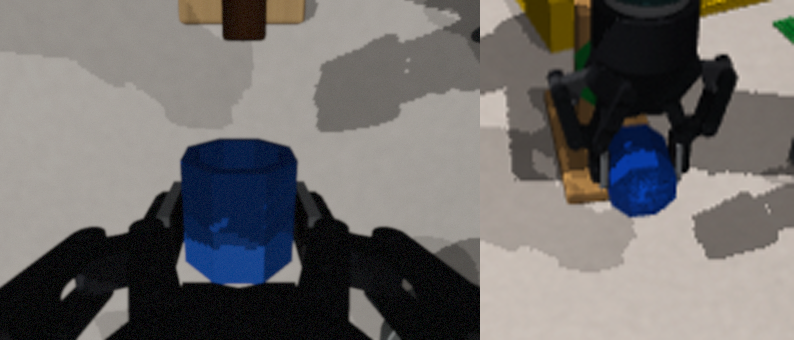

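Wrist view: the cap's mouth faces the rod, cap at column ~239 vs rod ~244, so shift +2 mm in x. Insert.

send_rows:
  steps:
    - {"grip": 0.45,"translation": [0.15,1,0],"angular": [0,0,0]}
    - {"grip": 0.45,"translation": [0.15,2.5,0],"angular": [0,0,0]}
    - {"grip": 0.45,"translation": [0.15,4,0],"angular": [0,0,0]}
    - {"grip": 0.45,"translation": [0.15,5.3,0],"angular": [0,0,0]}
    - {"grip": 0.45,"translation": [0.15,6.6,0],"angular": [0,0,0]}
    - {"grip": 0.45,"translation": [0.1,7.8,0],"angular": [0,0,0]}
    - {"grip": 0.45,"translation": [0.1,8.4,0],"angular": [0,0,0]}
    - {"grip": 0.45,"translation": [0.1,8.4,-0.2],"angular": [0,0,0]}

```text
time_s: 18.28
eef_pos: [0.5623, 0.0962, 0.0681]
ee_rot: [1.0, 0.007, 0.0, -0.0]
force: [1.1, 0.3, 0.3]
width: 0.575
```

send_rows:
  steps:
    - {"grip": 0.45,"translation": [0,0,-0.3],"angular": [0,0,0]}
    - {"grip": 0.45,"translation": [0,0,-0.6],"angular": [0,0,0]}
    - {"grip": 0.45,"translation": [0,0.1,-0.6],"angular": [0,0,0]}
    - {"grip": 0.45,"translation": [0,0.2,-0.6],"angular": [0,0,0]}
    - {"grip": 0.45,"translation": [0,0.3,-0.6],"angular": [0,0,0]}
    - {"grip": 0.45,"translation": [0,0.4,-0.6],"angular": [0,0,0]}
    - {"grip": 0.45,"translation": [0,0.5,-0.6],"angular": [0,0,0]}
    - {"grip": 0.45,"translation": [0,0.5,-0.6],"angular": [0,0,0]}

```text
time_s: 18.95
eef_pos: [0.5622, 0.0999, 0.0619]
ee_rot: [1.0, 0.006, 0.0, -0.0]
force: [0.6, 0.3, -1.1]
width: 0.57
```

Not at the bottom yet; keep pushing slowly to contact.

send_rows:
  steps:
    - {"grip": 0.45,"translation": [0,0.1,0],"angular": [0,0,0]}
    - {"grip": 0.45,"translation": [0,0.2,0],"angular": [0,0,0]}
    - {"grip": 0.45,"translation": [0,0.3,0],"angular": [0,0,0]}
    - {"grip": 0.45,"translation": [0,0.4,0],"angular": [0,0,0]}
    - {"grip": 0.45,"translation": [0,0.4,0],"angular": [0,0,0]}
    - {"grip": 0.45,"translation": [0,0.4,0],"angular": [0,0,0]}
    - {"grip": 0.45,"translation": [0,0.4,0],"angular": [0,0,0]}
    - {"grip": 0.45,"translation": [0,0.4,0],"angular": [0,0,0]}

```text
time_s: 19.62
eef_pos: [0.5622, 0.1001, 0.0618]
ee_rot: [1.0, 0.005, -0.0, 0.003]
force: [-1.6, -14.5, 1.0]
width: 0.575
```

Contact: 14.5 N against the push at y = .100, which is the home position. Relax, open, and lift away.

send_rows:
  steps:
    - {"grip": 0.45,"translation": [0,-0.2,-0.1],"angular": [0,0,0]}
    - {"grip": 0.45,"translation": [0,-0.2,-0.1],"angular": [0,0,0]}
    - {"grip": 0.7,"translation": [0,-0.2,-0.1],"angular": [0,0,0]}
    - {"grip": 1,"translation": [0,-0.2,-0.1],"angular": [0,0,0]}
    - {"grip": 1,"translation": [0,-0.2,-0.1],"angular": [0,0,0]}
    - {"grip": 1,"translation": [0,-0.2,-0.1],"angular": [0,0,0]}
    - {"grip": 1,"translation": [0,-0.2,0.5],"angular": [0,0,0]}
    - {"grip": 1,"translation": [0,-0.2,2],"angular": [0,0,0]}

```text
time_s: 20.28
eef_pos: [0.5608, 0.1019, 0.08]
ee_rot: [1.0, 0.006, -0.002, 0.0]
force: [-0.1, 0.7, -0.4]
width: 1.002
```

send_rows:
  steps:
    - {"grip": 1,"translation": [0,0,2],"angular": [0,0,0]}
    - {"grip": 1,"translation": [0,0,5],"angular": [0,0,0]}
    - {"grip": 1,"translation": [0,0,8],"angular": [0,0,0]}
    - {"grip": 1,"translation": [-3,-3,9],"angular": [0,0,0]}
    - {"grip": 1,"translation": [-6,-3,9],"angular": [0,0,0]}
    - {"grip": 1,"translation": [-9,-3,9],"angular": [0,0,0]}
    - {"grip": 1,"translation": [-12,-3,9],"angular": [0,0,0]}
    - {"grip": 1,"translation": [-12,-3,9],"angular": [0,0,0]}

```text
time_s: 20.95
eef_pos: [0.4385, 0.072, 0.172]
ee_rot: [1.0, 0.006, -0.0, -0.0]
force: [-1.0, 0.9, 0.4]
width: 1.001
```

```bash
python3 - <<'E'
from held import *
st=bot.get_state(); print(st["eef_pos"],st["force"],st["width"])
w=snap("wrist");s=snap("side");t=snap("top")
V=[]
for c,x in(("side",s),("top",t)):
  V.append((x,mask(x,"blue",proj(x,[[.562,.1,.105]])[0],40,{"top":.4}.get(c,1))))
  print(c,fit(V[-1:],([CAP[0][0]],.105),np.array([.562,.101,1.583])))
print("orange",fit([(s,mask(s,"orange",(302,274),35))],RING,np.array([.457,-.205,1.73])))
for n,z in(("green_ring",.104),("cap",.105)):
  for c,x in(("side",s),("top",t),("wrist",w)):
    for r in bot.tip_of(c,n)[:1]: print(n,c,round(r["p"],2),onz(x,r["pixel"],z))
cv2.imwrite("pics/w8.png",np.hstack([cv2.resize(s["image"][80:220,270:390],(420,490),interpolation=cv2.INTER_CUBIC),cv2.resize(t["image"][130:240,130:260],(380,490),interpolation=cv2.INTER_CUBIC)]))
E
```

```text
[0.43850267 0.07200448 0.17199691] [-1.01536116  0.8635134   0.35809728] 1.0012204228818422
side (array([0.56057474, 0.10073493, 1.59129043]), np.float64(0.033662497997283936))
top (array([0.56225406, 0.10190509, 1.56055735]), np.float64(0.040745675563812256))
orange (array([ 0.45701794, -0.20568008,  1.73169063]), np.float64(0.041213810443878174))
green_ring side 0.74 [0.55963905 0.15278881 0.104     ]
green_ring top 0.97 [0.56049572 0.15270625 0.104     ]
green_ring wrist 0.78 [0.56171076 0.14946879 0.104     ]
cap side 0.69 [0.55802548 0.09937874 0.105     ]
cap top 0.9 [0.56727006 0.10555356 0.105     ]
cap wrist 0.78 [0.56505379 0.10012459 0.105     ]
```

View pics/w8.png

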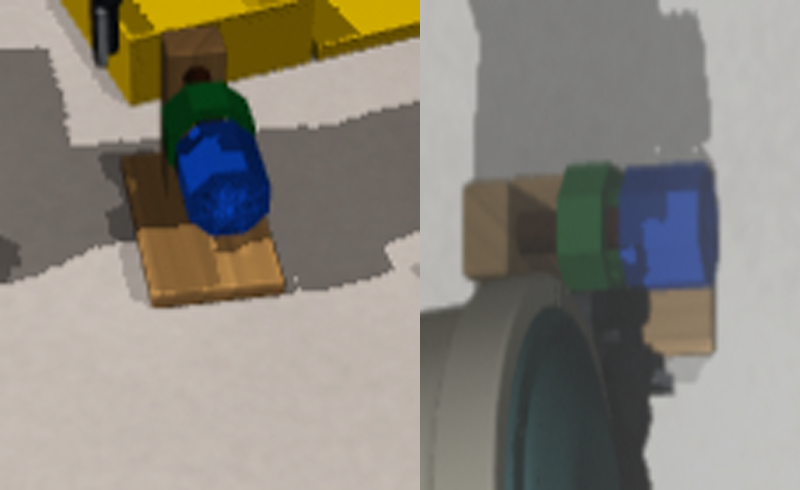

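Both hang on the rod, ring at ~66 mm and cap level at ~16 mm from the tip; the orange ring hasn't moved. Handing in.

```bash
python3 -c "
from workcell import bot
print(bot.sign_off())"
```

```text
the job is handed in; nothing more can be done
None
```

The green ring is threaded on the rod and the blue cap is fitted over the free end. Both are released, with the arm clear, and I handed the job in at about 21 s. The system gives no verdict.

- **Grasp:** My first two closings on the green ring pressed on its slanted upper faces and did not hold it. The pad tips sit about 40 mm behind the reported tool point at that opening, further back than I had assumed. I went lower and gripped it properly on the third try, without visibly disturbing it.
- **Cap:** I pushed it on until it met 14.5 N of resistance, with its centre about 16 mm past the rod tip (home is 17 mm, allowed 5 to 22 mm). The last silhouette fits had it level and in line with the rod.
- **Green ring:** It hangs with its centre about 65 mm from the tip (allowed 40 to 105 mm).
- **Orange ring:** It stands within 1 mm of where it started.
- **Disagreement:** The detector's origin for the cap varied by 5–9 mm between cameras. The silhouette fits from two cameras agreed within 2 mm, so I relied on those. I judged both things at rest from still pictures and did not measure their speed.

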